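# Discard a used vial through a lever-lidded bench bin

## Robot

A 6-joint arm with a two-finger parallel gripper is mounted at the origin on the work surface. World frame = base frame: x ahead of the robot, y to its left, z up, the work surface at z = 0. Lengths are in mm, angles in rad, forces in N, time in s.
With the tool pointing down it reaches from about 350 to 775 mm from the base axis. Payload 7.3 kg.
Tool frame: the origin (TCP) lies on the front face of the gripper's body, between the roots of the fingers; the fingertips stand 66 mm ahead of it and the grasp point (between the pads) lies 47 mm ahead of it (bot.tcp_to_grasp is the z of the grasp point in the tool frame, in mm); z points along the fingers, y is the direction in which the jaws open and shut (so a half turn about z gives the same grasp; the last joint's range is limited). The gripper opens to 92 mm and grips with 3 to 60 N. Pads are 19 mm wide; open, the fingers measure 130 mm over their backs; the gripper's body (75 mm by 190 mm) begins 47 mm behind the grasp point.
Start: joints at [-1.362, 0.342, 1.524, -0, 1.275, -0.146], TCP at [182.408, -492.307, 292.241] pointing down, gripper open.
Joint ranges: [-2.53, 2.53], [-0.77, 2.02], [0.04, 2.7], [-1, 4.14], [0.28, 2.66], [-3.11, 3.11]. Speed limits (rad/s): [2.57, 2.57, 3.14, 3.14, 3.14, 3.14].

## Interface

Orientations are given as [roll, pitch, yaw] about the fixed x, y, z axes, in that order (R = Rz(yaw) Ry(pitch) Rx(roll)).
In Python, from plant import bot gives the robot as it stands.
- The arm moves only by the tool carry_out, never from a script. Its argument "deltas" is a list that holds one entry, the list of rows, each a list of 4 numbers: the shift along the tool's x, y, z in mm, then the turn about the tool's z in units of 5 degrees (1.0 is 5 degrees). A call has 1 to 20 rows; each row is the pose to reach, as a shift and turn from the pose commanded when the call began, along the tool's axes at that moment; what a row does not reach only later rows make up. A row lasts 1/10 s, in which the tool goes at most 50 mm and 8.59 degrees, less where a joint would pass 70% of its speed; a pose out of reach is approached as far as the arm can. A call with a gripper value outside its range is refused whole. "fingers" is the finger opening in mm, from 0 to 91.8, set as the call begins (left out, the last holds). The fingers move at their own pace and stop on an object; the grip force is fixed at half the most. Time passes only in rows, so rows that repeat a pose let the fingers close. It gives the time, the measured TCP pose, the force and the opening at its end, in the units of the state.
- bot.get_obs(): the state, without advancing time (a new reading comes with each control period).
- bot.capture(name): name is "side" or "top" or "wrist"; returns (picture, depth): 480x640x3 uint8, blue, green, red; 480x640 float32, mm along the optical axis (not along the pixel's ray), 0 where there is no reading.
- bot.camera_model(name): a dict with "K" (3x3 intrinsics, pixels), "camera_from_world" (4x4, takes a point from world to camera coordinates). Camera axes: x right, y down, z forward; pixel columns grow to the right and rows downward; lengths in mm; the calibration is good to about 2 mm. A picture is of the moment at which its call begins: read the wrist's pose just before it. camera_model takes no time and is no camera call; for the wrist camera it gives the pose at the moment of the call.
- bot.close_job(): hands the job in, once; it reports no verdict.
The state is a dict: "time": time; "joint_positions": joint angles; "dq": joint speeds; "tau": joint torques, N m; "tool_pos": TCP position; "tcp_rot": TCP orientation; "contact_force": force on the tool from outside, world axes, zero at the start; "moment": the same for the moment, N m; "grip_width": finger opening in mm.
Only numpy, scipy, OpenCV 4.12 (cv2) and the standard library are available. Lean on these libraries where they do the work, as an engineer would, in place of code of your own. Each camera call takes 0.05 s, during which the arm holds its last target. There are 200 camera calls.

## Task

Discard the used vial that lies on the small rest: lay it crosswise in the infeed chute of the bench bin and let go, so that it rolls down against the closed lid. Then press the bin's lever fully down and hold it, so that the lid stays up while the vial rolls in, and ease the lever back up slowly so that the lid closes fully without slamming. Leave the flask, the culture dish and the reagent bottle where they stand.

Things in the scene. Friction and masses are not known exactly. Their poses are not given: they have to be found in the camera images.
- vial_center (a point): Centre of the used vial: amber cylinder with white cap of equal diameter, 28 mm diameter, 70 mm long, 30-65 g, lying level. x axis along the vial, to the cap; it may be rolled about x. It starts on a fixed grey rest (foot 70 x 50 x 4 mm; block above it 44 mm along the vial, 22 mm wide, narrower than the vial), its centre 33 mm above the bench.
- bin: Bench-top discard bin, fixed: white box 150 mm (its x) by 170 mm (its y), 140 mm high, 5 mm walls, floor 6 mm above the bench. Origin: centre of its underside; z up. A steel infeed chute on its -y side leads to a mouth under the lid's front flap; the lever sticks out of its -x side.
- chute_mid (a point): Point on the chute's floor, 100 mm above the bench, at bin x = 0, y = -150 mm: a good place to lay the vial, its axis along the bin's x. Axes as the bin's. The floor falls at 0.21 rad towards the bin (85 mm high at bin y = -80) and rises outward to a 6 mm lip at y = -212. Side walls 18 mm high, 100 mm apart. The vial rolls down by itself to the closed flap at y = -91.
- lid_edge (a point): Middle of the upper front edge of the steel lid, at bin y = -90 mm, 146 mm above the bench when closed. The lid covers the top of the bin; its flap hangs about 53 mm down from this edge and shuts the mouth of the chute. Hinged along the bin's +y rim, moved by the lever's linkage.
- lid (a joint): Lid angle in rad: 0 closed, 0.64 fully raised (edge about 105 mm higher). It is 1.6 times the lever angle.
- lever_pad (a point): Centre of the top of the lever's press pad: steel plate 50 mm (bin x) by 60 mm (bin y), 6 mm thick, on an arm that pivots in the bin's -x wall, 100 mm above the bench, 95 mm from the pad's centre. At rest the arm points 0.2 rad above level, pad centre 119 mm above the bench; fully pressed 0.2 rad below level, 81 mm above the bench. Nothing is under it.
- lever (a joint): Lever angle in rad: 0 at rest (up), 0.40 fully down, on its stop. Sprung: pressing at the pad's centre takes about 4 N at first, 8 N fully down; let go, it springs back and the lid slams. Letting the pad rise at about 40 mm/s closes the lid gently (a lid closing faster than 3.5 rad/s, pad rising at about 200 mm/s, is a slam).
- flask: Bystander: clear conical flask, 72 mm diameter at the foot, 108 mm high, loose. Origin: centre of its underside.
- dish: Bystander: clear culture dish with lid and yellow filling, 90 mm diameter, 16 mm high, loose. Origin: centre of its underside.
- reagent: Bystander: white reagent bottle, 60 mm diameter, 130 mm high, loose. Origin: centre of its underside.

How it is judged (in metres and radians):
On the way, in this order (a step that is already met when the one before it is completed fails the run):
1. the vial lies in the chute, let go and at rest, with the lid closed (x of vial_center in the frame of bin between -0.05 and 0.05 m and y of vial_center in the frame of bin between -0.215 and -0.088 m and z of vial_center in the frame of bin between 0.085 and 0.145 m and value of joint lid below 0.05 rad and angle between vial_center's own x axis and vertical between 1.35 and 1.79 rad and linear speed of vial below 0.03 m/s and not (contact force between any of the fingers, the arm and vial above 0.3 N)), for 0.2 s.
2. the robot holds the lever down, the lid is up and the vial has rolled into the bin (x of vial_center in the frame of bin between -0.075 and 0.075 m and y of vial_center in the frame of bin between -0.085 and 0.085 m and z of vial_center in the frame of bin between 0 and 0.065 m and value of joint lid above 0.5 rad and contact force between any of the fingers, the arm and lever above 0.3 N), for 0.3 s.
At the end, for the whole second after the job is handed in: The vial is at rest inside the bin (its centre within the bin's walls and under 65 mm above the bench), the lid is closed to within 0.03 rad and the lever is back up to within 0.02 rad (x of vial_center in the frame of bin between -0.075 and 0.075 m and y of vial_center in the frame of bin between -0.085 and 0.085 m and z of vial_center in the frame of bin between 0 and 0.065 m and value of joint lid below 0.03 rad and value of joint lever below 0.02 rad and linear speed of vial below 0.05 m/s); the robot touches nothing.
It fails at once if the lid slams (closes faster than 3.5 rad/s) (velocity of joint lid below -3.5 rad/s).
It fails at once if the conical flask is moved more than 30 mm or tipped over (distance of flask from where it was at the start of the episode above 0.03 m or angle between flask's own z axis and vertical above 0.4 rad).
It fails at once if the culture dish is moved more than 30 mm or tipped over (distance of dish from where it was at the start of the episode above 0.03 m or angle between dish's own z axis and vertical above 0.4 rad).
It fails at once if the reagent bottle is moved more than 30 mm or tipped over (distance of reagent from where it was at the start of the episode above 0.03 m or angle between reagent's own z axis and vertical above 0.4 rad).
It also fails if it takes over 48 s, if anything falls off the work surface, if the arm or the gripper's body presses on something with over 40 N, if the wrist force passes 120 N, or if a joint passes its speed limit or range.

## Working session

There is one attempt and no reset: what is moved stays moved. The work goes in short steps, Python scripts to look and compute and a tool call to move; the robot and the scene stay as the last step left them, time stands still between calls to the robot, and variables do not carry over. Pictures are saved under pics/ and viewed, about 8 in all and at most 12, crops included, and the job is handed in when it is done.

Besides the shell and the picture viewer there is one more tool, called after "Call:" as name(argument=value, ...), one argument or row to a line, values as JSON. carry_out: Moves the arm, as the interface text tells. Its arguments: {"type":"object","properties":{"deltas":{"type":"array","items":{"type":"array","items":{"type":"array","items":{"type":"number"}}}},"fingers":{"type":"number"}},"required":["deltas"]}

```bash
mkdir -p pics; ls
cat > h.py <<'E'
import numpy as np, cv2
from plant import bot
def snap(n,f):
    m=bot.camera_model(n); p,d=bot.capture(n); cv2.imwrite('pics/'+f+'.png',p); np.savez('pics/'+f+'.npz',p=p,d=d,K=m['K'],T=m['camera_from_world']); return p,d
def load(f):
    z=np.load('pics/'+f+'.npz'); return z['p'],z['d'],np.array(z['K']),np.array(z['T'])
def cloud(f):
    p,d,K,T=load(f); v,u=np.mgrid[:480,:640]
    c=np.stack([(u-K[0,2])/K[0,0]*d,(v-K[1,2])/K[1,1]*d,d],-1)
    return p,d,(c-T[:3,3])@T[:3,:3]
def ray(f,u,v,z):
    p,d,K,T=load(f); R=T[:3,:3]; o=-R.T@T[:3,3]; r=R.T@np.linalg.solve(K,[u,v,1.]); return o+r*(z-o[2])/r[2]
E
python3 - <<'E'
from h import *
print(bot.get_obs())
for n in('top','side'): snap(n,n+'0')
a=cv2.imread('pics/top0.png');b=cv2.imread('pics/side0.png')
E
```

```text
pics
{'time': 0.0, 'joint_positions': array([-1.36202543e+00,  3.42701040e-01,  1.52502360e+00, -2.71568385e-05,
        1.27541635e+00, -1.45993610e-01]), 'dq': array([-0.00013883,  0.00155689,  0.00152141, -0.00203554,  0.00047267,
        0.0017165 ]), 'tau': array([ 1.38332409e-03, -4.31236446e+01, -2.44214112e+01,  7.18524749e-02,
        5.59692469e-02, -1.51735298e-04]), 'tool_pos': array([ 182.32042381, -491.9874136 ,  291.55385313]), 'tcp_rot': array([-3.14005701e+00, -1.99553109e-04,  3.54772282e-01]), 'contact_force': array([ 0.01561884, -0.32391801, -0.72184631]), 'moment': array([ 0.02105684, -0.02860276,  0.01132733]), 'grip_width': 91.65792389246053}
```

View pics/top0.png

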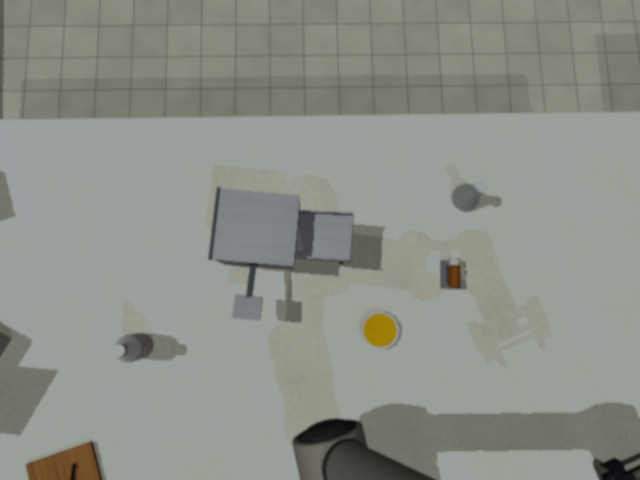

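View pics/side0.png

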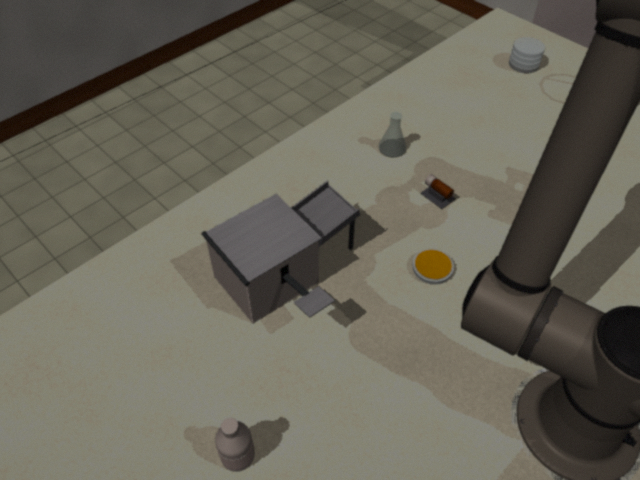

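The top view shows the bin lid at (257,228), the chute at (327,237), the pad at (247,307), and the vial at (454,272) with its cap up-image. The flask is at (467,197), the dish at (380,330) and the reagent bottle at (133,347). The side view agrees.

Run:
```python
from h import *
p,d,X=cloud('top0')
def at(n,u,v): print(n,X[v-1:v+2,u-1:u+2].reshape(-1,3).mean(0).round(1))
for n,u,v in [('bench',420,380),('vial',454,272),('pad',247,307),('chute',327,237),('lidmid',257,228),('dish',380,330),('reag',133,347)]: at(n,u,v)
def rect(n,m):
    P=X[m]; r=cv2.minAreaRect(P[:,:2].astype(np.float32)); print(n,len(P),'c',np.round(r[0],1),'size',np.round(r[1],1),'ang',round(r[2],2),'z',np.percentile(P[:,2],[5,50,95]).round(1))
    return P
v,u=np.mgrid[:480,:640]
box=lambda a,b,c,e:(u>a)&(u<b)&(v>c)&(v<e)
z=X[...,2]
rect('lid',box(200,305,180,275)&(z>138))
rect('chute',box(300,360,205,268)&(z>75))
rect('pad',box(228,268,290,325)&(z>90))
h=cv2.cvtColor(p,cv2.COLOR_BGR2HSV)
am=box(430,475,250,300)&(z>28)
P=rect('vial(all)',am)
amb=am&(h[...,1]>150); rect('amber',amb); rect('cap',am&(h[...,1]<90))
# ray fits on planes
def rp(n,m,zz):
    vv,uu=np.nonzero(m); Q=np.array([ray('top0',a,b,zz) for a,b in zip(uu,vv)]); r=cv2.minAreaRect(Q[:,:2].astype(np.float32)); print(n,np.round(r[0],1),np.round(r[1],1),round(r[2],1))
rp('vial ray',am,40)
rp('lid ray',box(200,305,180,275)&(z>138),146); rp('pad ray',box(228,268,290,325)&(z>90),119)
# lever arm and lid edges
for q in [(298,194),(294,265),(219,190),(212,259),(352,213),(343,262),(252,270)]: print(q,ray('top0',*q,146).round(1),ray('top0',*q,119).round(1))
rect('dish',box(355,405,305,352)&(z>8)); rect('flask',box(445,500,175,220)&(z>20)); rect('reag',box(110,160,330,365)&(z>60))
```

```text
bench [ 286.6 -180.2   -1.6]
vial [ 537.  -263.4   44. ]
pad [467.2 210.6 118. ]
chute [617.7  34.9 100. ]
lidmid [633.1 185.3 145.5]
dish [406.2 -87.6  16.7]
reag [388.1 457.8  95.6]
lid 6076 c [595.1 173.6] size [227.3 237.1] ang 83.51 z [142.3 145.1 148. ]
chute 2541 c [569.2  43.1] size [117.3 214.1] ang 84.78 z [ 89.2 101.6 118.9]
pad 691 c [467.1 157.3] size [166.1  58.2] ang 83.62 z [111.7 117.5 123.3]
vial(all) 368 c [ 520.3 -102.7] size [ 71.2 363.9] ang 6.44 z [32.2 42.7 48.8]
amber 206 c [ 508.8 -100. ] size [ 48.3 356. ] ang 6.55 z [36.  43.1 47.3]
cap 136 c [ 520.3 -102.7] size [ 71.2 363.9] ang 6.44 z [  30.4   41.7 1085.6]
vial ray [ 535.5 -263.8] [92.2 90.1] 3.7
lid ray [632.8 191.7] [184.6 215. ] 0.5
pad ray [473.1 211.8] [64.6 58. ] 83.7
(298, 194) [705.6  96.8 146. ] [712.5  97.5 119. ]
(294, 265) [552.3 107.9 146. ] [554.8 108.8 119. ]
(219, 190) [717.6 266.3 146. ] [724.9 271.9 119. ]
(212, 259) [568.8 279.8 146. ] [571.8 285.7 119. ]
(352, 213) [661.6 -18.3 146. ] [667.2 -21.  119. ]
(343, 262) [556.4   4.3 146. ] [559.    2.3 119. ]
(252, 270) [543.7 196.1 146. ] [546.  199.6 119. ]
dish 1150 c [412.4 -26.8] size [209.7  87.3] ang 85.28 z [12.6 16.1 19.6]
flask 618 c [ 614.  -121.3] size [ 63.1 488. ] ang 30.04 z [ 23.6  56.  108.6]
reag 711 c [414.9 285.9] size [ 59.3 433.8] ang 8.71 z [ 66.9  92.2 130. ]
```

Run:
```python
import cv2
a=cv2.imread('pics/top0.png')[170:360,200:500]
cv2.imwrite('pics/crop.png',cv2.resize(a,None,fx=2.66,fy=2.66,interpolation=cv2.INTER_CUBIC))
```

```text
(no output)
```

View pics/crop.png

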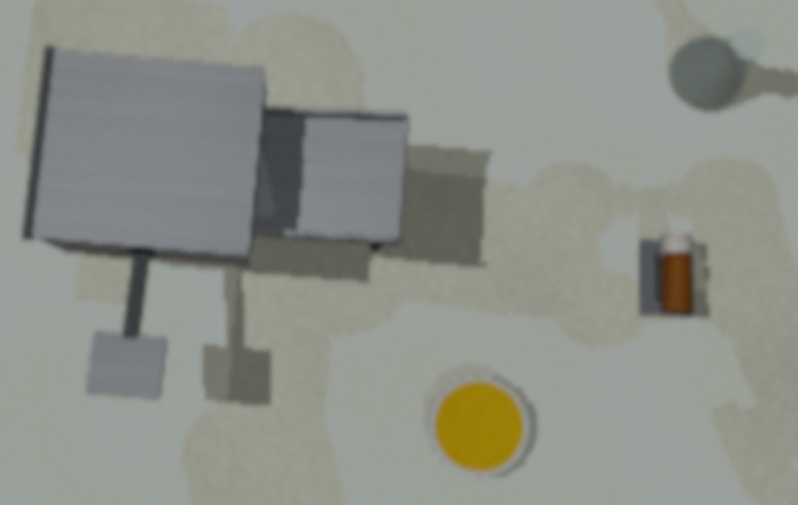

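The crop shows the vial lying on its rest with the cap pointing to world +x and the amber body about vertical in the image. The bin is yawed slightly. The depth has outliers, so I'll filter and refit.

```bash
cat > m.py <<'E'
from h import *
p,d,X=cloud('top0'); v,u=np.mgrid[:480,:640]; z=X[...,2]; h=cv2.cvtColor(p,cv2.COLOR_BGR2HSV)
box=lambda a,b,c,e:(u>a)&(u<b)&(v>c)&(v<e)
def rect(n,m,zz=None):
    n_,l,s,_=cv2.connectedComponentsWithStats((m&(d>0)).astype(np.uint8)); m=l==1+np.argmax(s[1:,4])
    P=X[m]; 
    if zz is None: Q=P
    else: vv,uu=np.nonzero(m); Q=np.array([ray('top0',a,b,zz) for a,b in zip(uu,vv)])
    r=cv2.minAreaRect(Q[:,:2].astype(np.float32)); print(n,m.sum(),'c',np.round(r[0],1),'size',np.round(r[1],1),'ang',round(r[2],2),'med',np.median(P,0).round(1)); return Q
rect('lid',box(200,305,180,275)&(z>138)&(z<156),146)
rect('chute',box(300,360,205,268)&(z>80)&(z<130))
rect('chfloor',box(300,360,205,268)&(z>80)&(z<130),100)
rect('pad',box(228,268,290,325)&(z>105)&(z<130),119)
am=box(430,475,250,300)&(z>28)&(z<60); rect('vial',am,40)
Q=rect('amber',box(430,475,250,300)&(h[...,1]>150),40); rect('amberX',box(430,475,250,300)&(h[...,1]>150)&(z>20)&(z<60))
c=Q.mean(0); U=np.linalg.svd(Q[:,:2]-c[:2])[2]; print('amber c',c.round(1),'axis',U[0].round(3))
rect('dish',box(355,405,305,352)&(z>8)&(z<25),16)
rect('flask',box(445,500,175,220)&(z>15)&(z<112)); rect('reag',box(110,160,330,365)&(z>60)&(z<135))
E
python3 m.py
```

```text
lid 6047 c [637.4 191.2] size [180.6 156.9] ang 83.82 med [636.5 191.7 145.1]
chute 2522 c [621.6  39.1] size [117.5 108.7] ang 83.88 med [623.4  36.7 101.5]
chfloor 2522 c [622.5  36.6] size [117.7 113.2] ang 86.44 med [623.4  36.7 101.5]
pad 688 c [472.6 209.8] size [59.9 58.6] ang 82.49 med [469.4 210.  117.5]
vial 353 c [ 538.7 -263.9] size [28.6 68.5] ang 88.67 med [ 537.8 -262.9   42.6]
amber 203 c [ 528.  -263.6] size [24.  47.1] ang 88.67 med [ 527.5 -262.5   43.1]
amberX 203 c [ 527.7 -264.5] size [23.2 47.4] ang 86.55 med [ 527.5 -262.5   43.1]
amber c [ 527.5 -263.7   40. ] axis [-1.     0.029]
dish 1144 c [407.6 -86.6] size [87.8 85.8] ang 88.5 med [407.7 -86.4  16.1]
flask 665 c [ 723.  -310.1] size [64.6 51.8] ang 30.4 med [ 719.7 -306.5   51. ]
reag 707 c [386.3 473.1] size [59.5 54.3] ang 10.31 med [387.8 465.3  92.1]
```

Everything is consistent: bin yaw is about -6.1°, origin about (637,191), pad at bin (-166,1) and the vial at (538,-264) with yaw about -1.7°. Next I move above the vial.

Call:
carry_out(
  deltas=[
    [[34,-7.5,0,0.4],[69,-15,8,0.8],[103,-22.5,15,1.2],[138,-30,23,1.5],[172,-37.5,31,1.9],[207,-45,39,2.2],[241,-52.5,46,2.6],[275,-60,54,3.0],[310,-67.5,62,3.3],[344,-75,70,3.7],[379,-82.5,81,4.1],[413,-90,92,4.4],[413,-90,92,4.4],[413,-90,92,4.4],[413,-90,92,4.4]],
  ],
  fingers=91,
)

```text
time: 1.6
tool_pos: [537.8, -265.0, 200.3]
tcp_rot: [3.141, 0.0, -0.029]
contact_force: [-0.1, -0.5, -0.0]
grip_width: 91.1
```

Run:
```python
from h import *
o=bot.get_obs(); print(o['time'],o['tool_pos'],o['tcp_rot'])
snap('wrist','w1')
p,d,X=cloud('w1'); h=cv2.cvtColor(p,cv2.COLOR_BGR2HSV); z=X[...,2]
m=((h[...,1]>150)&(h[...,0]<20)&(z>20)&(z<60)).astype(np.uint8)
n,l,s,c=cv2.connectedComponentsWithStats(m); k=1+np.argmax(s[1:,4]); P=X[l==k]
r=cv2.minAreaRect(P[:,:2].astype(np.float32)); print('amber',r,s[k],np.median(P,0),P[:,2].max())
m2=((z>26)&(z<60)&(d>0)&(abs(X[...,0]-538)<70)&(abs(X[...,1]+264)<40)).astype(np.uint8)
n,l,s,c=cv2.connectedComponentsWithStats(m2); k=1+np.argmax(s[1:,4]); P=X[l==k]; print('vial',cv2.minAreaRect(P[:,:2].astype(np.float32)),np.median(P,0))
```

```text
1.6 [ 537.78650231 -264.96756387  200.31430678] [ 3.14135732e+00  4.34248085e-04 -2.94238504e-02]
amber ((527.03173828125, -265.70684814453125), (19.652551651000977, 48.38644790649414), 85.82088470458984) [ 297  225   34   75 1440] [ 533.27133045 -265.54116637   45.26976782] 48.602268571075335
vial ((536.777587890625, -267.1934814453125), (27.556936264038086, 69.97514343261719), 86.85393524169922) [ 540.45413638 -267.09126604   43.83372102]
```

View pics/w1.png

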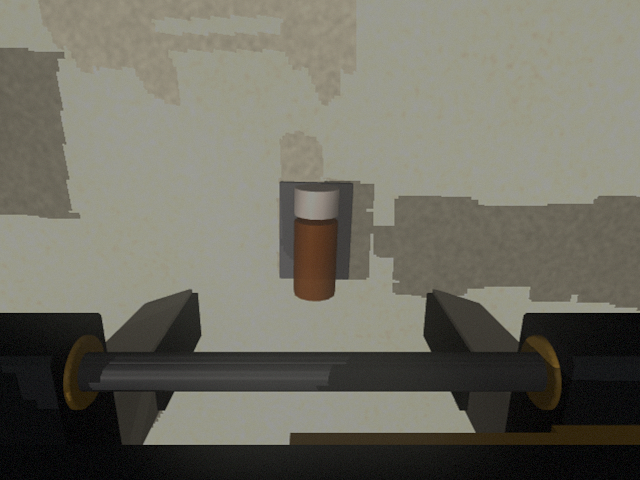

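The wrist view shows the vial upright at (315,243), centred between the fingers (about 200 to 425 px) and aligned with them. I'll descend and grip about 10 mm above its axis.

Call:
carry_out(
  deltas=[
    [[-0.5,0.5,20,0],[-0.5,1,45,0],[-0.5,1,70,0],[-0.5,1,90,0],[-0.5,1,104,0.1],[-0.5,1,111,0.1],[-0.5,1,111,0.1],[-0.5,1,111,0.1]],
  ],
)

```text
time: 2.45
tool_pos: [538.2, -265.9, 90.1]
tcp_rot: [3.141, -0.001, -0.038]
contact_force: [0.2, 0.2, 0.0]
grip_width: 91.1
```

Call:
carry_out(
  deltas=[
    [[0,0,0,0],[0,0,0,0],[0,0,0,0],[0,0,0,0],[0,0,0,0],[0,0,0,0],[0,0,0,0],[0,0,0,0],[0,0,0,0],[0,0,0,0]],
  ],
  fingers=10,
)

```text
time: 3.45
tool_pos: [538.1, -265.8, 89.5]
tcp_rot: [3.141, -0.001, -0.038]
contact_force: [0.1, -1.4, 0.5]
grip_width: 27.6
```

Call:
carry_out(
  deltas=[
    [[0,0,-20,0],[0,0,-50,0],[0,0,-80,0],[0,0,-110,0],[4,-16,-135,0],[12,-50,-145,0.1],[20,-85,-145,0.2],[28,-120,-145,0.3],[36,-155,-145,0.4],[44,-190,-145,0.5],[52,-225,-145,0.6],[60,-260,-145,0.7],[67,-290,-145,0.8],[71,-306,-145,0.8],[72,-311,-145,0.8],[72,-311,-145,0.8],[72,-311,-145,0.8]],
  ],
)

```text
time: 5.15
tool_pos: [621.4, 41.3, 234.1]
tcp_rot: [3.141, 0.0, -0.109]
contact_force: [-0.2, -0.2, -0.5]
grip_width: 27.3
```

Run:
```python
from h import *
o=bot.get_obs(); print(o['time'],o['tool_pos'],o['tcp_rot'],o['grip_width'])
snap('wrist','w2')
```

```text
5.15 [621.42502016  41.3292523  234.08708561] [ 3.14101214e+00  3.93945519e-04 -1.08732494e-01] 27.26534190365545
```

View pics/w2.png

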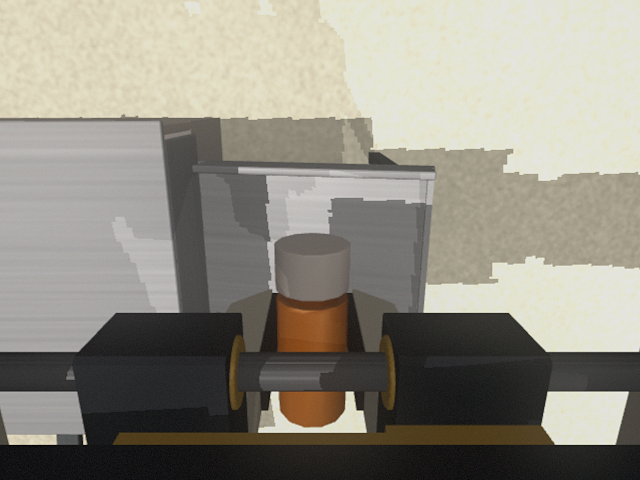

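The wrist view shows the vial held at (312,330), between the flap (x≈190) and the lip (x≈430). The chute's far wall is at row 168, parallel to within 1°. A quick numerical check of the chute comes before lowering.

Run:
```python
from h import *
p,d,X=cloud('w2')
a=-0.108; ex=np.array([np.cos(a),np.sin(a)]); ey=np.array([-np.sin(a),np.cos(a)]); O=np.array([637.4,191.2])
for u,v in [(230,168),(330,169),(420,174),(250,190),(300,195),(350,230),(410,220),(432,230),(428,300),(100,200),(155,200)]:
    q=X[v,u]; r=q[:2]-O; print((u,v),'bin',(r@ex).round(1),(r@ey).round(1),q[2].round(1))
```

```text
(230, 168) bin 51.7 -110.3 110.0
(330, 169) bin 52.2 -159.8 118.2
(420, 174) bin 51.4 -200.4 129.1
(250, 190) bin 37.5 -117.5 93.6
(300, 195) bin 35.9 -144.8 99.4
(350, 230) bin 17.7 -171.5 103.8
(410, 220) bin 25.0 -201.6 111.0
(432, 230) bin -11.7 -245.5 0.1
(428, 300) bin -71.8 -247.1 0.2
(100, 200) bin 42.8 -60.5 144.8
(155, 200) bin 43.0 -84.4 145.9
```

Call:
carry_out(
  deltas=[
    [[0,0,15,0],[0,0,30,0],[0,0,45,0],[0,0,53,0],[0,0,58,0],[0,0,58,0],[0,0,58,0],[0,0,58,0]],
  ],
)

```text
time: 6.0
tool_pos: [622.0, 42.6, 177.0]
tcp_rot: [3.142, -0.002, -0.108]
contact_force: [0.3, -0.5, -0.0]
grip_width: 27.0
```

Call:
carry_out(
  deltas=[
    [[0,0,0,0],[0,0,0,0],[0,0,0,0],[0,0,0,0],[0,0,0,0],[0,0,0,0],[0,0,-5,0],[0,0,-12,0],[0,0,-24,0],[0,0,-40,0],[0,0,-60,0],[0,0,-80,0],[0,0,-100,0],[0,0,-100,0],[0,0,-100,0]],
  ],
  fingers=44,
)

```text
time: 7.5
tool_pos: [621.6, 42.6, 276.6]
tcp_rot: [3.142, -0.001, -0.108]
contact_force: [0.6, 0.5, -0.1]
grip_width: 44.4
```

Run:
```python
from h import *
o=bot.get_obs(); print(o['time'],o['tool_pos'],o['tcp_rot'],o['grip_width'])
snap('wrist','w3'); snap('side','s3')
p,d,X=cloud('w3'); h=cv2.cvtColor(p,cv2.COLOR_BGR2HSV); z=X[...,2]
m=((h[...,1]>120)&(h[...,0]<20)&(z>85)&(z<145)).astype(np.uint8)
n,l,s,c=cv2.connectedComponentsWithStats(m); k=1+np.argmax(s[1:,4]); P=X[l==k]
a=-0.108; R=np.array([[np.cos(a),np.sin(a)],[-np.sin(a),np.cos(a)]]); Q=(P[:,:2]-[637.4,191.2])@R.T
print(s[k],cv2.minAreaRect(Q.astype(np.float32)),np.median(Q,0),P[:,2].max())
```

```text
7.5 [621.59324572  42.62099798 276.63009429] [ 3.14156356e+00 -1.09337478e-03 -1.07718008e-01] 44.38574654692452
[ 219  218   45   78 2875] ((-8.929712295532227, -104.69216918945312), (25.723154067993164, 51.392311096191406), 89.49687957763672) [  -6.93509564 -105.27818652] 119.97809514583413
```

View pics/w3.png

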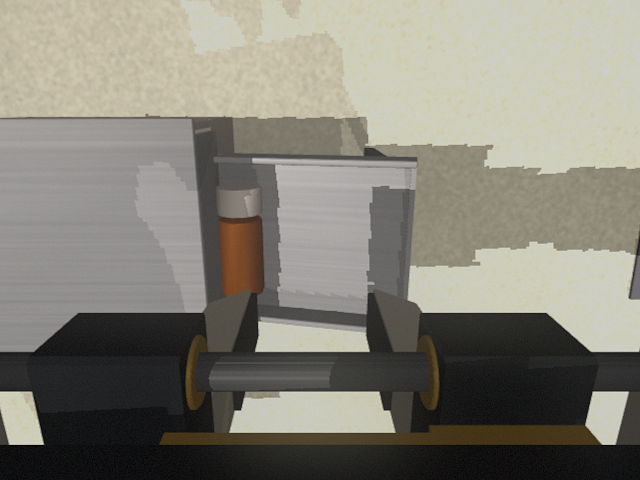

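The vial lies crosswise against the flap at bin y≈-105 with the lid closed. Next I close the fingers and move above the lever pad.

Call:
carry_out(
  deltas=[
    [[-16,-14,0,0],[-34,-30,0,0],[-53,-47,0,0],[-72,-64,0,0],[-91,-81,0,0],[-110,-98,0,0],[-129,-115,0,0],[-147,-131,0,0],[-161,-143,0,0],[-168,-149,0,0],[-168,-149,25,0],[-168,-149,50,0],[-168,-149,68,0],[-168,-149,78,0],[-168,-149,78,0],[-168,-149,78,0]],
  ],
  fingers=0,
)

```text
time: 9.2
tool_pos: [471.0, 208.8, 198.5]
tcp_rot: [-3.142, -0.0, -0.108]
contact_force: [0.5, 0.3, 0.6]
grip_width: 0.9
```

Run:
```python
from h import *
o=bot.get_obs(); print(o['time'],o['tool_pos'],o['contact_force'],o['grip_width'])
p,d=snap('side','s4')
cv2.imwrite('pics/s4c.png',cv2.resize(p[130:370,160:480],None,fx=2.4,fy=2.4))
```

```text
9.2 [471.04659071 208.75128364 198.52773186] [0.5126108  0.28888034 0.58614805] 0.8584744029380277
```

View pics/s4c.png

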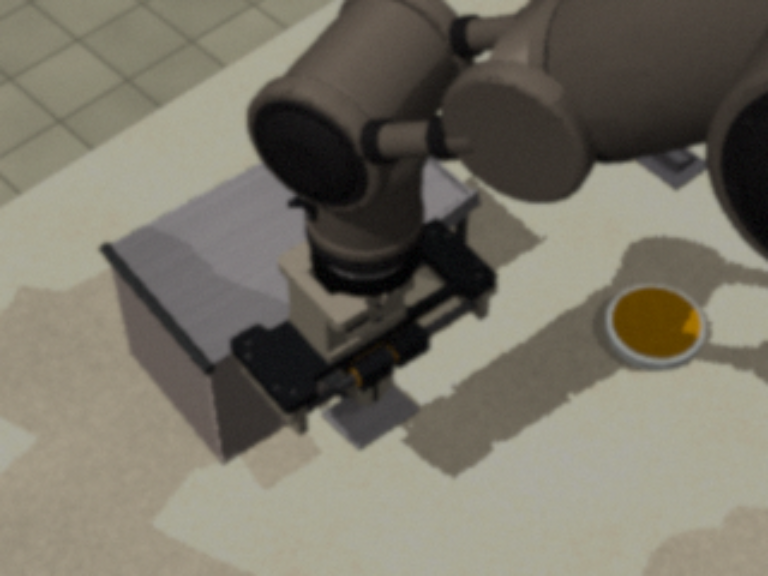

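The side crop shows the fingertips over the pad (≈(370,410)). I'll check whether the wrist camera mount would foul the rising lid.

Run:
```python
from h import *
T=np.array(bot.camera_model('wrist')['camera_from_world']); c=-T[:3,:3].T@T[:3,3]
o=bot.get_obs(); print('cam',c,'minus tcp',c-o['tool_pos'], o['joint_positions'])
p,d,X=cloud('s4')
a=-0.108; R=np.array([[np.cos(a),np.sin(a)],[-np.sin(a),np.cos(a)]]); Q=(X[...,:2]-[637.4,191.2])@R.T
m=(d>0)&(X[...,2]>160)&(X[...,2]<420)&(abs(Q[...,1])<110)
for z0 in range(160,420,30):
    k=m&(abs(X[...,2]-z0)<15); 
    if k.sum()>5: print(z0,'max bin x',np.percentile(Q[k][:,0],98).round(1))
```

```text
cam [550.9003894  200.13331822 291.27085732] minus tcp [79.69243316 -8.69491934 92.35046772] [ 2.68444116e-01  4.20260229e-01  1.68557770e+00 -1.39293548e-04
  1.03436863e+00  1.94721789e+00]
160 max bin x -176.6
190 max bin x -139.8
220 max bin x -152.6
250 max bin x -138.2
280 max bin x -150.8
310 max bin x -138.6
340 max bin x -164.0
370 max bin x -164.5
400 max bin x -197.3
```

The camera mount sits 80 mm out on the bin side, only about 20 mm above where the lid would swing. I'll lift and turn the tool half a turn so it faces away from the bin.

Call:
carry_out(
  deltas=[
    [[0,0,-15,-0.5],[0,0,-30,-1.5],[0,0,-40,-3],[0,0,-40,-4.5],[0,0,-40,-6],[0,0,-40,-7.5],[0,0,-40,-9],[0,0,-40,-10.5],[0,0,-40,-12],[0,0,-40,-13.5],[0,0,-40,-15],[0,0,-40,-16.5],[0,0,-40,-18],[0,0,-40,-18],[0,0,-40,-18]],
  ],
)

```text
time: 10.75
tool_pos: [470.9, 208.9, 238.9]
tcp_rot: [3.14, -0.0, 1.46]
contact_force: [-0.2, 0.7, -0.4]
grip_width: 0.4
```

Call:
carry_out(
  deltas=[
    [[0,0,0,-0.5],[0,0,0,-1.5],[0,0,0,-3],[0,0,0,-4.5],[0,0,0,-6],[0,0,0,-7.5],[0,0,0,-9],[0,0,0,-10.5],[0,0,0,-12],[0,0,0,-13.5],[0,0,10,-15],[0,0,20,-16.5],[0,0,30,-18],[0,0,40,-18],[0,0,40,-18],[0,0,40,-18]],
  ],
)

```text
time: 12.35
tool_pos: [470.7, 208.8, 198.3]
tcp_rot: [-3.142, 0.0, 3.03]
contact_force: [0.7, 0.3, -0.2]
grip_width: 0.2
```

Call:
carry_out(
  deltas=[
    [[0,0,4,0],[0,0,8,0],[0,0,12,0],[0,0,15,0],[0,0,18,0],[0,0,18,0],[0,0,18,0]],
  ],
)

```text
time: 13.05
tool_pos: [470.7, 208.8, 180.2]
tcp_rot: [-3.142, 0.0, 3.034]
contact_force: [-0.4, 0.8, 1.6]
grip_width: 0.5
```

Call:
carry_out(
  deltas=[
    [[0,0,4,0],[0,0,8,0],[0,0,12,0],[0,0,16,0],[0,0,20,0],[0,0,24,0],[0,0,28,0],[0,0,31,0],[0,0,32,0],[0,0,32,0],[0,0,32,0]],
  ],
)

```text
time: 14.15
tool_pos: [471.3, 208.8, 149.2]
tcp_rot: [3.141, 0.002, 3.034]
contact_force: [-3.1, -1.4, 9.6]
grip_width: 0.4
```

Run:
```python
from h import *
o=bot.get_obs(); print(o['time'],o['tool_pos'],o['contact_force'],o['moment'])
p,d=snap('side','s5'); snap('top','t5'); q=cv2.imread('pics/t5.png')
a=cv2.resize(p[130:370,160:480],(400,300)); b=cv2.resize(q[160:370,190:470],(400,300)); cv2.imwrite('pics/c5.png',cv2.resize(np.hstack([a,b]),(800,300)))
```

```text
14.15 [471.34618604 208.83349827 149.23229468] [-3.11600712 -1.36938738  9.57785432] [-0.13130309  0.12406465 -0.01496839]
```

View pics/c5.png

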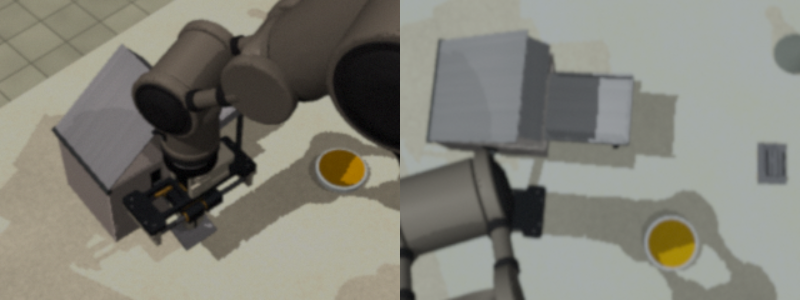

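The lid is raised, the force is 9.6 N and the chute looks empty of the vial. I'll press to the stop and hold for the 2 s.

Call:
carry_out(
  deltas=[
    [[0,0,1,0],[0,0,2,0],[0,0,2,0],[0,0,2,0],[0,0,2,0],[0,0,2,0],[0,0,2,0],[0,0,2,0],[0,0,2,0],[0,0,2,0],[0,0,2,0],[0,0,2,0],[0,0,2,0],[0,0,2,0],[0,0,2,0],[0,0,2,0],[0,0,2,0],[0,0,2,0],[0,0,2,0],[0,0,2,0]],
  ],
)

```text
time: 16.25
tool_pos: [471.4, 208.9, 148.8]
tcp_rot: [3.141, 0.004, 3.034]
contact_force: [-6.1, -3.5, 23.3]
grip_width: 0.2
```

Run:
```python
from h import *
o=bot.get_obs(); print(o['time'],o['tool_pos'],o['contact_force'])
snap('top','t6'); p,d,X=cloud('t6'); z=X[...,2]
a=-0.108; R=np.array([[np.cos(a),np.sin(a)],[-np.sin(a),np.cos(a)]]); Q=(X[...,:2]-[637.4,191.2])@R.T
k=(d>0)&(abs(Q[...,0]-40)<25)&(abs(Q[...,1])<60)&(z>140)&(z<280); s=np.polyfit(Q[k][:,1],z[k],1); print('lid angle',np.arctan(-s[0]),k.sum())
h=cv2.cvtColor(p,cv2.COLOR_BGR2HSV)
for n in('top','side'):
    f='t6' if n=='top' else 's6'
    if n=='side': snap('side','s6')
    p,d,X=cloud(f); h=cv2.cvtColor(p,cv2.COLOR_BGR2HSV); Q=(X[...,:2]-[637.4,191.2])@R.T
    am=(h[...,1]>120)&(h[...,0]<18)&(abs(Q[...,0])<70)&(Q[...,1]<-60)&(Q[...,1]>-230)&(X[...,2]>80); print(n,'amber px in chute',am.sum())
k=(d>0)&(abs(Q[...,0])<45)&(Q[...,1]<-95)&(Q[...,1]>-205)&(abs(X[...,2]-101)<60)
print('side chute: max height above floor',np.percentile((X[...,2]-(100-0.2131*(Q[...,1]+150)))[k],[50,95,99]),k.sum())
```

```text
16.25 [471.41319056 208.87320523 148.76867622] [-6.0833933  -3.48823931 23.34210474]
lid angle 0.6157912681457286 1328
top amber px in chute 0
side amber px in chute 0
side chute: max height above floor [-0.23488888  2.98197082  4.32247038] 50
```

The lever is on its stop (23 N), the lid is at about 0.62 rad and no vial is left in the chute. I'll ease up at 25–30 mm/s.

Call:
carry_out(
  deltas=[
    [[0,0,-1,0],[0,0,-3,0],[0,0,-5.5,0],[0,0,-8,0],[0,0,-10.5,0],[0,0,-13,0],[0,0,-15.5,0],[0,0,-18,0],[0,0,-20.5,0],[0,0,-23,0],[0,0,-25.5,0],[0,0,-28,0],[0,0,-30.5,0],[0,0,-33,0],[0,0,-35.5,0],[0,0,-38,0],[0,0,-40,0],[0,0,-42,0],[0,0,-44,0],[0,0,-46,0]],
  ],
)

```text
time: 18.35
tool_pos: [470.4, 208.8, 192.0]
tcp_rot: [-3.141, -0.001, 3.034]
contact_force: [0.0, 0.4, 0.3]
grip_width: 0.7
```

Call:
carry_out(
  deltas=[
    [[0,0,-3,0],[0,0,-8,0],[0,0,-18,0],[0,0,-35,0],[0,0,-60,0],[0,0,-85,0],[0,0,-100,0],[0,0,-100,0],[0,0,-100,0]],
  ],
)

```text
time: 19.25
tool_pos: [470.4, 208.8, 292.2]
tcp_rot: [3.142, 0.0, 3.034]
contact_force: [-0.1, -0.4, -0.2]
grip_width: 0.3
```

Run:
```python
from h import *
o=bot.get_obs(); print(o['time'],o['tool_pos'],o['contact_force'])
snap('top','t7'); snap('side','s7'); 
a=-0.108; R=np.array([[np.cos(a),np.sin(a)],[-np.sin(a),np.cos(a)]])
p,d,X=cloud('t7'); z=X[...,2]; Q=(X[...,:2]-[637.4,191.2])@R.T
k=(d>0)&(abs(Q[...,0]-40)<25)&(abs(Q[...,1])<70)&(z>130)&(z<280); s=np.polyfit(Q[k][:,1],z[k],1); print('lid angle',np.arctan(-s[0]),'z',np.median(z[k]))
p,d,X=cloud('s7'); Q=(X[...,:2]-[637.4,191.2])@R.T
for n in('t7','s7'):
    p,d,X=cloud(n); Q=(X[...,:2]-[637.4,191.2])@R.T; h=cv2.cvtColor(p,cv2.COLOR_BGR2HSV)
    k=(d>0)&(abs(Q[...,0]+166)<15)&(abs(Q[...,1])<20)&(X[...,2]>70)&(X[...,2]<128); print(n,'pad z',np.median(X[...,2][k]) if k.any() else None,k.sum())
    print('amber',((h[...,1]>150)&(h[...,0]<15)&(h[...,2]>60)).sum())
a=cv2.resize(cv2.imread('pics/s7.png'),(400,300)); b=cv2.resize(cv2.imread('pics/t7.png'),(400,300)); cv2.imwrite('pics/c7.png',np.hstack([a,b]))
```

```text
19.25 [470.44141374 208.77946684 292.23251354] [-0.13288228 -0.36011507 -0.2332675 ]
lid angle -0.0003201810685674851 z 145.09665769378924
t7 pad z None 0
amber 87
s7 pad z 116.66847299862808 254
amber 34
```

View pics/c7.png

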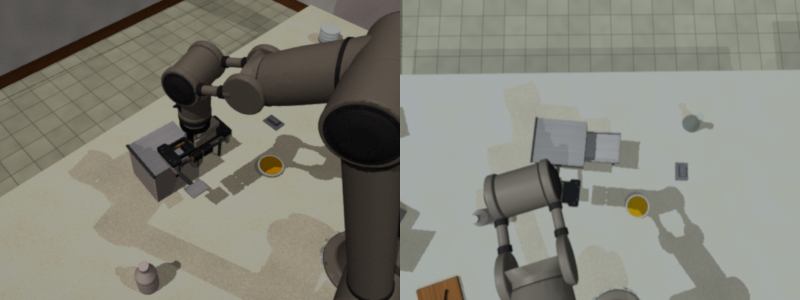

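The lid is closed (0.000 rad), the pad is back up, the chute and bench are empty of the vial, and the bystanders stand in place. I'm handing the job in.

```bash
python3 -c "
from plant import bot
print(bot.close_job())"
```

```text
the job is handed in; nothing more can be done
None
```

The vial went into the bin and the lid is closed again. I handed the job in at about 19.4 s of the 48 s allowed.

**What I did:**
- I gripped the vial about 10 mm above its axis and laid it crosswise at the middle of the chute. The wrist camera then showed it lying against the closed flap, at bin y ≈ -105 mm.
- I turned the tool half a turn so the wrist camera would clear the rising lid. Then I pressed the lever to its stop and held it there for about 2 s; the force read 23 N and the lid measured about 0.62 rad.
- I let the lever back up at about 25 mm/s, then lifted clear.

**Last checks:**
- **Lid and lever:** the lid measured 0.000 rad. The pad was at 117 mm, against 119 mm nominal and 117.5 mm measured before pressing. The tool force was near zero.
- **Vial:** it was neither in the chute nor on the bench. I could not see inside the bin, so I infer it rolled in from the empty chute and the fully closed lid.
- **Bystanders:** by eye in the final pictures, the flask, dish and reagent bottle stood where they started; I did not measure them again.

No check failed. At first contact the lever force read only 1.6 N, less than the roughly 4 N expected, but it was normal (about 10 N) near full press.

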